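# Index the turntable to the loaded nest and bolt it

### The arm

A 6-joint arm with a two-finger parallel gripper is mounted at the origin on a cart in front of the work surface, level with it; the furniture and walls round the work are solid. World frame = base frame: x ahead of the robot, y to its left, z up, the work surface at z = 0. Lengths are in m, angles in rad, forces in N, time in s.
With the tool pointing down it reaches from about 0.275 to 0.85 m from the base axis. Payload 19 kg.
Tool frame: the origin (TCP) lies between the finger pads; the fingertips stand 11 mm ahead of it and the grasp point (between the pads) lies 8 mm behind it; z points along the fingers, y is the line along which they close (so a half turn about z gives the same grasp; the last joint's range is limited). The gripper opens to 85 mm and grips with 20 to 120 N. Pads are 22 mm wide; open, the fingers measure 114 mm over their backs; the gripper's body (76 mm by 85 mm) begins 54 mm behind the grasp point. The pads swing forward as they close: fully open they stand 13 mm farther back than shut.
Start: joints at [0.998, 0.15, 1.437, -0, 1.554, -0.134], TCP at [0.244, 0.52, 0.242] pointing down, gripper open.
Joint ranges: [-2.8, 2.8], [-0.68, 2.1], [0.12, 2.68], [-1.39, 4.53], [0.16, 2.79], [-2.81, 2.81]. Speed limits (rad/s): [1.89, 1.89, 2.22, 3.01, 3.01, 3.01].

### API

Orientations are given as a 3x3 rotation matrix whose columns are the frame's x, y, z axes.
In Python, from rig import sensors, optics, close_job gives the robot as it stands.
- The arm moves only by the shell command python3 -m inch 'ROWS' [FORCE]. ROWS is JSON, a list that holds one entry, the list of rows, each a list of 5 numbers: the shift along the tool's x, y, z in m, then the turn about the tool's z in rad, then the opening, from -1 (shut) to 1 (fully open). In form: [[[dx, dy, dz, twist, gripper], ...]]. A call has 1 to 20 rows; each row shifts and turns the commanded pose from where the row before left it, along the tool's axes as they then stand; what a row does not reach is not made up. A row lasts 1/8 s, in which the tool goes at most 62.5 mm and 10.7 degrees, less where a joint would pass 70% of its speed; a pose out of reach is approached as far as the arm can. A call with a gripper value outside its range is refused whole. The fingers move at their own pace and stop on an object; FORCE is the grip in N (left out, the last holds). Time passes only in rows, so rows that do not move let the fingers close. It gives the time, the measured TCP pose, the force, the opening and the grip force at its end, in the units of the state.
- sensors.get_state(): the state, without advancing time (a new reading comes with each control period).
- optics.camera(name): name is "scene" or "top" or "wrist"; returns a dict with "color" (420x560x3 uint8, red, green, blue), "fovy" (degrees; the focal length in pixels is half the picture's height over the tangent of half this angle, whatever the lens; pixels are square), "cx", "cy" (the principal point, pixels), "k1" (the pictures are not rectified: a ray, as slopes to the right and down, at radius r is drawn at 1 + k1 r^2 times it, then the intrinsics apply), "extrinsics" (4x4, takes a point from camera to world coordinates). Camera axes: x right, y up, looking along -z (the intrinsics and any distortion apply to the point x, -y, -z); pixel columns grow to the right and rows downward; lengths in m; the calibration is good to about 2 mm. A picture is of the moment at which its call begins. There is no depth.
- close_job(): hands the job in; it is judged then, once.
The state is a dict: "time": time; "joint_pos": joint angles; "joint_vel": joint speeds; "effort": joint torques, N m; "ee_pos": TCP position; "ee_rot": TCP orientation; "wrist_force": force on the tool from outside, world axes, zero at the start; "torque": the same for the moment, N m; "width": finger opening in m; "grasp_force": force on a finger pad.
Only numpy, scipy, OpenCV 4.12 (cv2) and the standard library are available. Lean on these libraries where they do the work, as an engineer would, in place of code of your own. Each camera call takes 0.05 s, during which the arm holds its last target. There are 200 camera calls.

### The job

Turn the four-station indexing turntable, whichever way you like (its upright posts are there to push it round), until the nest that carries the module board stands in front of the slide bolt and the table clicks into its detent there. Then push the bolt fully home into that nest's keeper, so that the table is locked. Keep off the module board and leave the loose things lying round the fixture where they are.

Things in the scene. Friction and masses are not known exactly. Their poses are not given: they have to be found in the camera images.
- index_base: fixed aluminium base of the fixture (place and yaw vary). Origin on the bench under the turntable's vertical axis; +y points from the axis along the bolt's line to the bolt. Round plate of 122 mm radius, 12 mm high, with a 70 mm wide tongue under the bolt to y = 260 mm and a small one with the detent plunger to y = -180 mm. Bolt guides: dark blocks at y = 139-157 and 221-235 mm, tops 67 mm high.
- table_axis (a point): point on the turntable's vertical axis at its top face (40 mm high). Disc of 130 mm radius; turns either way (end stops never hinder the shorter turn) and stays where left. Four nests 90 degrees apart: one holds the module board, the one across from it a gold package, two are empty. A sprung roller clicks in (catches within 3 degrees, 6-12 N at a post) when a nest is at the bolt.
- board_keeper (a point): centre of the keeper opening of the nest with the module board; on the turntable, 115 mm from its axis, 52 mm above the bench. Each nest has such a keeper at the rim: a steel bridge with an 18 mm wide opening, its top 68 mm above the bench.
- bolt_line (a point): fixed point on the bolt's line, 115 mm from the turntable's axis, 52 mm above the bench: where board_keeper is when the module board's nest stands at the bolt.
- post_1 (a point): centre of the top end of drive post 1: an upright dark steel post, 16 mm diameter, 70 mm tall above the turntable's top, standing near its rim 110 mm from the axis, halfway between two nests. Its top is 110 mm above the bench. It is the first post counterclockwise (seen from above) of the module board's nest: 45 degrees on from it.
- post_2 (a point): centre of the top end of drive post 2: an upright dark steel post, 16 mm diameter, 70 mm tall above the turntable's top, standing near its rim 110 mm from the axis, halfway between two nests. Its top is 110 mm above the bench. 90 degrees counterclockwise of post 1.
- post_3 (a point): centre of the top end of drive post 3: an upright dark steel post, 16 mm diameter, 70 mm tall above the turntable's top, standing near its rim 110 mm from the axis, halfway between two nests. Its top is 110 mm above the bench. 180 degrees from post 1.
- post_4 (a point): centre of the top end of drive post 4: an upright dark steel post, 16 mm diameter, 70 mm tall above the turntable's top, standing near its rim 110 mm from the axis, halfway between two nests. Its top is 110 mm above the bench. 90 degrees clockwise of post 1, so 45 degrees clockwise of the module board's nest.
- lock_bolt (a joint): travel of the slide bolt in m: 0 = fully drawn (clear of the table), 0.036 = fully home in the keeper. It slides level, straight towards the turntable's axis, and stays where left (about 2 N friction). The bolt is a steel rod of 12 mm diameter, its line 52 mm above the bench.
- bolt_knob (a point): centre of the top of the bolt's upright knob: a dark round post of 16 mm diameter, top 112 mm above the bench, free to be pushed above the 67 mm high guides. 207 mm from the turntable's axis when drawn, 171 mm when home.
- module_board: grey carrier board, 92 x 49 x 12 mm, with two square modules, fixed in its nest on the turntable; origin at the centre of its underside, 72 mm from the axis, 42 mm above the bench; its long side lies along the rim.
- spare_board: loose carrier board like the other, 92 x 49 x 12 mm, lying on the bench by the fixture; origin at the centre of its underside. To be left alone.
- spare_package: loose gold package, 29 x 48 x 16 mm, lying on the bench by the fixture; origin at the centre of its underside. To be left alone.
- tweezers: loose steel tweezers, 15 x 123 x 9 mm, lying on the bench near its front edge, right of the fixture; origin at the centre of the underside. To be left alone.

How it is judged:
On the way:
1. the module board's nest stands at the bolt in its detent, with the bolt still drawn (horizontal distance between board_keeper and bolt_line below 0.004 m and value of joint lock_bolt below 0.01 m), for 0.2 s.
At the end, for the whole second after the job is handed in: The keeper of the module board's nest is within 4 mm of the bolt's line, the bolt is home (at least 32 of its 36 mm), and the table is at rest (horizontal distance between board_keeper and bolt_line below 0.004 m and value of joint lock_bolt above 0.032 m and linear speed of module_board below 0.01 m/s); the robot touches nothing.
It fails at once if the module board is touched by the robot with more than 2 N (contact force between any of the fingers, the arm and module_board above 2 N).
It fails at once if a loose bystander (spare board, spare package, tweezers) is moved more than 15 mm (distance of any of spare_board, spare_package, tweezers from where it was at the start of the episode above 0.015 m).
It also fails if it takes over 54 s, if anything falls off the work surface, if the arm or the gripper's body presses on something with over 40 N, if the wrist force passes 120 N, or if a joint passes its speed limit or range.

## Working session

There is one attempt and no reset: what is moved stays moved. The work goes in short steps, Python scripts to look and compute and a shell command to move; the robot and the scene stay as the last step left them, time stands still between calls to the robot, and variables do not carry over. Pictures are saved under pics/ and viewed, at most 10 in all, crops included, and the job is handed in when it is done.

```bash
mkdir -p pics
cat > h.py <<'E'
import numpy as np, cv2
from rig import sensors, optics
def snap(n,f):
    c=optics.camera(n); cv2.imwrite('pics/'+f,c['color'][:,:,::-1]); np.save('pics/'+f+'.npy',c,allow_pickle=True); return c
def load(f): return np.load('pics/'+f+'.npy',allow_pickle=True).item()
def K(c):
    f=c['color'].shape[0]/2/np.tan(np.radians(c['fovy'])/2)
    return np.array([[f,0,c['cx']],[0,f,c['cy']],[0,0,1.]]),np.array([c['k1'],0,0,0,0.])
def px2w(c,uv,z):
    k,d=K(c); p=cv2.undistortPointsIter(np.array(uv,float).reshape(-1,1,2),k,d,None,None,(3,50,1e-9)).reshape(-1,2)
    E=np.array(c['extrinsics']); r=np.c_[p[:,0],-p[:,1],-np.ones(len(p))]@E[:3,:3].T
    o=E[:3,3]; return o+r*((np.array(z)-o[2])/r[:,2])[:,None]
def w2px(c,P):
    k,d=K(c); E=np.array(c['extrinsics']); q=(np.atleast_2d(P)-E[:3,3])@E[:3,:3]*[1,-1,-1]
    return cv2.projectPoints(q,np.zeros(3),np.zeros(3),k,d)[0].reshape(-1,2)
E
python3 - <<'E'
from h import *
for n in('top','scene'):
    c=snap(n,n+'1.png'); print(n,np.round(c['extrinsics'],3).tolist(),c['fovy'],c['k1'])
s=sensors.get_state(); print(s['time'],s['ee_pos'],np.round(s['ee_rot'],3).tolist(),s['width'])
E
```

```text
top [[-0.005, 0.993, -0.115, 0.378], [-1.0, -0.007, -0.013, -0.006], [-0.014, 0.115, 0.993, 1.233], [0.0, 0.0, 0.0, 1.0]] 55.86319986008316 -0.06637721952577884
scene [[0.494, 0.625, -0.604, -0.293], [-0.869, 0.349, -0.351, -0.46], [-0.009, 0.699, 0.715, 1.059], [0.0, 0.0, 0.0, 1.0]] 42.72478947863638 0.0207705588734334
0.1 [0.24421    0.5203502  0.24175484] [[-0.905, 0.425, -0.001], [0.425, 0.905, -0.001], [0.0, -0.001, -1.0]] 0.08543444466187239
```

View pics/top1.png

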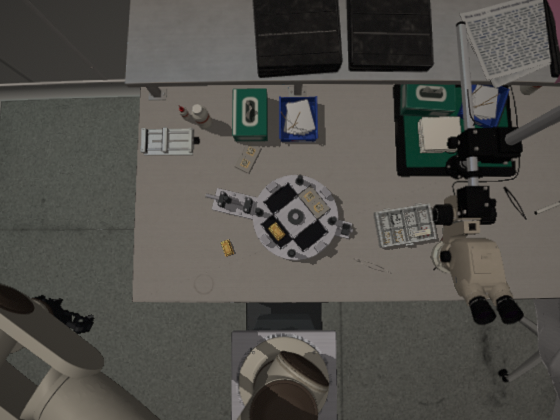

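View pics/scene1.png

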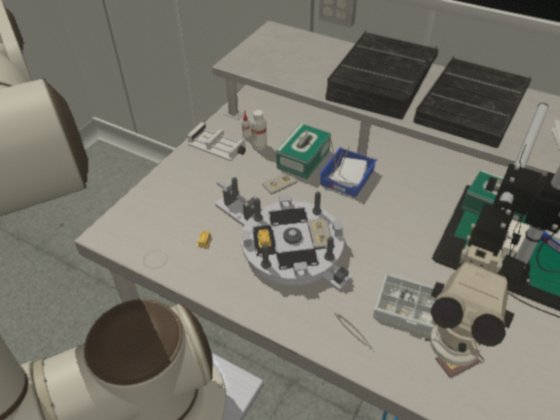

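The top view shows the turntable at about (297,216) with its bolt at the left (235,202). The module board's nest is at the upper right (315,203), the gold package at (276,231), and the spares at (248,157) and (228,247). I'll zoom in on both views.

Run:
```python
from h import *
a=cv2.imread('pics/top1.png')[140:280,200:360]; b=cv2.imread('pics/scene1.png')[165:295,205:365]
cv2.imwrite('pics/topz.png',cv2.resize(a,(640,560),interpolation=2)); cv2.imwrite('pics/scz.png',cv2.resize(b,(640,520),interpolation=2))
```

```text
(no output)
```

View pics/topz.png

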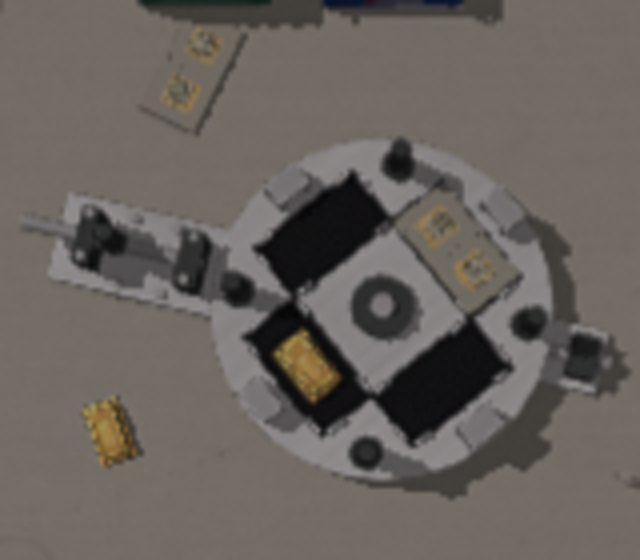

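View pics/scz.png

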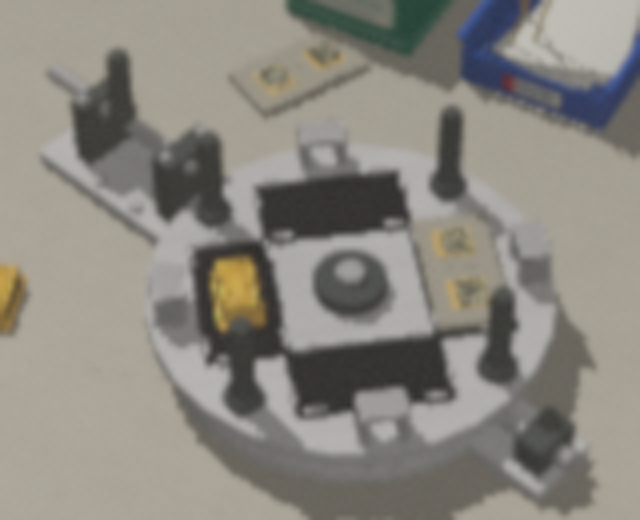

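The zoomed views show post tops in the top crop at (403,150), (237,287), (367,452) and (530,320), with the knob at (112,240). In the scene crop the posts are at (450,113), (207,138), (242,325) and (502,293), with the knob at (118,55). Next I'll fit the pose.

```bash
cat > fit.py <<'E'
from h import *
from scipy.optimize import least_squares
def model(p):  # axis x,y, base yaw(psi = direction of +y bolt), theta = direction of board nest
    ax,ay,psi,th=p; u=lambda a,r,z:[ax+r*np.cos(a),ay+r*np.sin(a),z]
    return np.array([u(th+np.pi/4+i*np.pi/2,.110,.110) for i in range(4)]+[u(psi,.207,.112)])
if __name__=='__main__':
    t,s=load('top1.png'),load('scene1.png')
    # posts 1..4, knob
    T=np.array([(403,147),(237,287),(367,454),(530,320),(112,240)])/4+[200,140]
    S=np.array([(450,113),(207,138),(242,325),(502,293),(118,56)])/4+[205,165]
    print(w2px(t,[.378,-.006,0]))
    f=lambda p:np.r_[(w2px(t,model(p))-T).ravel(),(w2px(s,model(p))-S).ravel()]
    r=least_squares(f,[.42,-.02,1.3,-.6],loss='soft_l1'); print(r.x,np.degrees(r.x[2:]),r.cost); print(np.round(r.fun.reshape(-1,2),1).tolist()); print(np.round(model(r.x),3).tolist())
    np.save('fit.npy',r.x)
    print('spares',np.round(px2w(t,np.array([(195,75),(110,430)])/4+[200,140],[.01,.01]),3).tolist())
E
python3 fit.py
```

```text
[[284.69050683 255.58398877]]
[ 0.4940433  -0.0412326   1.33220969 -0.90615602] [ 76.32999263 -51.91891561] 7.662082663496761
[[0.2, 0.1], [-0.8, -1.5], [0.7, -0.4], [2.7, -1.1], [-1.6, -2.0], [-0.0, 0.3], [-0.1, 0.8], [-0.9, 0.9], [0.1, 1.0], [-0.9, 0.2]]
[[0.603, -0.054, 0.11], [0.507, 0.068, 0.11], [0.385, -0.028, 0.11], [0.481, -0.15, 0.11], [0.543, 0.16, 0.112]]
spares [[0.683, 0.106, 0.01], [0.404, 0.17, 0.01]]
```

```bash
python3 -m inch '[[[-0.031,-0.0315,0,0,1],[-0.031,-0.0315,0,0,1],[-0.031,-0.0315,0,0,1],[-0.031,-0.0315,0,0,1],[-0.031,-0.0315,0,0,1],[-0.031,-0.0315,0,0,1],[-0.031,-0.0315,0,0,1],[-0.031,-0.0315,0,0,1],[-0.031,-0.0315,0,0,1],[-0.031,-0.0315,0,0,1],[-0.031,-0.0315,0,0,1],[-0.031,-0.0315,0,0,1],[-0.031,-0.0315,0,0,1],[-0.031,-0.0315,0,0,1],[-0.031,-0.0315,0,0,1],[-0.031,-0.0315,0,0,1],[0,0,0,0,1],[0,0,0,0,1]]]'
python3 -m inch '[[[0,0,0,0.139,1],[0,0,0,0.139,1],[0,0,0,0.139,1],[0,0,0,0.139,1],[0,0,0,0.139,1],[0,0,0,0.139,1],[0,0,0,0.139,1],[0,0,0,0.139,1],[0,0,0,0.139,1],[0,0,0,0,1],[0,0,0,0,1]]]'
python3 - <<'E'
from h import *
from fit import model
c=snap('wrist','w1.png'); p=np.load('fit.npy'); print(np.round(w2px(c,model(p))).tolist(), np.round(c['extrinsics'],3).tolist())
s=sensors.get_state();print(s['time'],s['ee_pos'],np.round(s['ee_rot'],3).tolist())
E
```

```text
time: 2.35
ee_pos: [0.4789, -0.1462, 0.242]
ee_rot: [[-0.905, 0.425, -0.001], [0.425, 0.905, 0.0], [0.001, 0.0, -1.0]]
wrist_force: [-0.3, 0.2, 0.3]
width: 0.0855
grasp_force: 0.0
time: 3.72
ee_pos: [0.4791, -0.1459, 0.2424]
ee_rot: [[0.115, 0.993, 0.0], [0.993, -0.115, -0.0], [-0.0, 0.0, -1.0]]
wrist_force: [-0.1, 0.9, 0.4]
width: 0.0856
grasp_force: 0.0
[[413.0, 82.0], [285.0, -70.0], [153.0, 80.0], [282.0, 206.0], [319.0, -210.0]] [[0.994, 0.109, 0.031, 0.486], [-0.113, 0.959, 0.261, -0.08], [-0.001, -0.263, 0.965, 0.373], [0.0, 0.0, 0.0, 1.0]]
3.775 [ 0.47912741 -0.14606101  0.24242981] [[0.115, 0.993, 0.0], [0.993, -0.115, -0.0], [-0.0, 0.0, -1.0]]
```

View pics/w1.png

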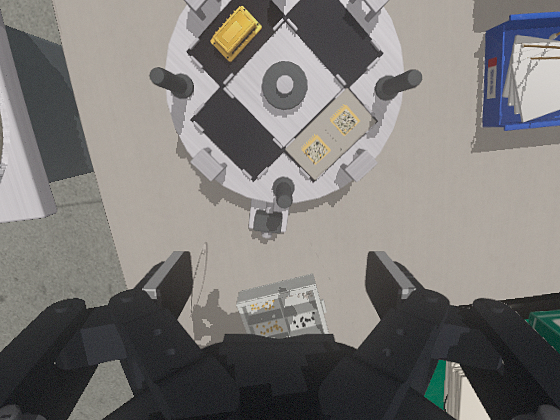

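The wrist view shows the post tops near (413,76), (156,74) and (284,201). The model projects about 5 px lower, so it is off by roughly 4 mm in y. I'll enlarge the picture for a refit.

Run:
```python
from h import *
a=cv2.imread('pics/w1.png')
o=np.vstack([np.hstack([cv2.resize(a[y:y+50,x:x+70],(400,286),interpolation=2) for x,y in r]) for r in [((140,55),(370,55)),((250,165),(250,60))]])
cv2.imwrite('pics/w1z.png',o)
```

```text
(no output)
```

View pics/w1z.png

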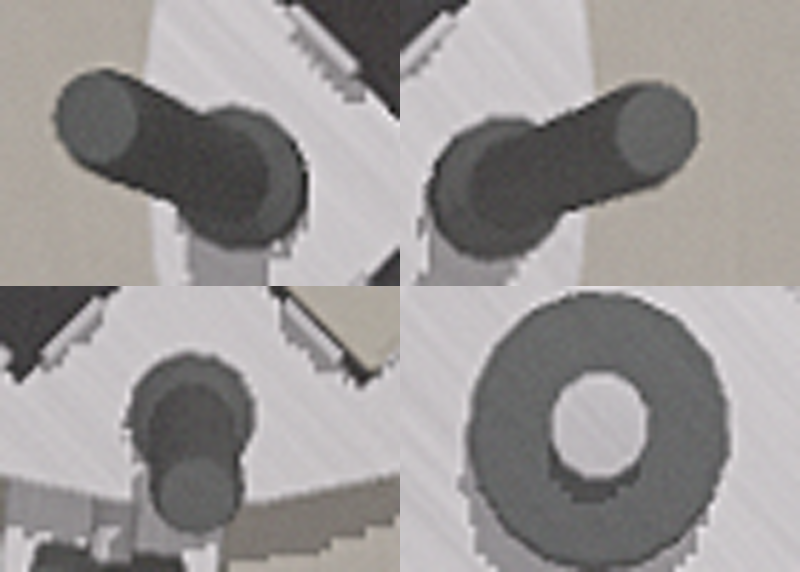

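The zoom gives post tops at (157.2,75.7) for post 3, (415.0,78.3) for post 1 and (284.1,201.2) for post 4.

Run:
```python
from h import *
from fit import *
t,s,w=load('top1.png'),load('scene1.png'),load('w1.png')
W=np.array([(415,78.3),(157.2,75.7),(284.1,201.2)])
p0=np.load('fit.npy')
g=lambda q:(w2px(w,model(np.r_[q[:2],p0[2],q[2]]))[[0,2,3]]-W).ravel()
r=least_squares(g,p0[[0,1,3]]); print(r.x,np.degrees(r.x[2]),np.round(r.fun,1)); q=r.x
S=np.array([(450,113),(207,138),(242,325),(502,293),(118,56)])/4+[205,165]
T=np.array([(403,147),(237,287),(367,454),(535,318),(112,240)])/4+[200,140]
m=model(np.r_[q[:2],p0[2],q[2]])
print('scene res',np.round(w2px(s,m)-S,1).tolist(),'top',np.round(w2px(t,m)-T,1).tolist())
# bolt direction from knob relative to posts in scene/top after removing mean offset
for c,X in((s,S),(t,T)):
    off=(w2px(c,m)-X)[:4].mean(0)
    k=px2w(c,[X[4]+off],[.112])[0]; d=k[:2]-q[:2]; print('knob',k,np.degrees(np.arctan2(d[1],d[0])),np.hypot(*d))
m=model(np.r_[q[:2],p0[2],q[2]]);print(np.round(m,4).tolist()); np.save('fit2.npy',np.r_[q[:2],p0[2],q[2]])
e=sensors.get_state(); print('tool delta to post4',np.array(e['ee_rot']).T@(m[3]-e['ee_pos']))
```

```text
[ 0.49692414 -0.0381492  -0.90827377] -52.040253465410274 [ 0.9 -0.3 -1.2 -0.5  0.3  1.2]
scene res [[-0.5, -0.8], [-0.5, -0.4], [-1.5, -0.5], [-0.6, -0.2], [-1.3, -0.8]] top [[-0.8, -0.9], [-1.8, -2.6], [-0.5, -1.4], [0.3, -1.5], [-2.6, -3.0]]
knob [0.54538002 0.16100815 0.112     ] 76.32537752174122 0.2049673718748145
knob [0.54177043 0.15736228 0.112     ] 77.08101627168118 0.2005889565569572
[[0.6061, -0.0516, 0.11], [0.5104, 0.071, 0.11], [0.3878, -0.0247, 0.11], [0.4834, -0.1473, 0.11], [0.5458, 0.163, 0.112]]
tool delta to post4 [-0.00073671  0.00441107  0.13243055]
```

```bash
python3 -m inch '[[[0,0.0044,0.03,0,1],[0,0,0.03,0,1],[0,0,0.03,0,1],[0,0,0.03,0,1],[0,0,0.02,0,1],[0,0,0.016,0,1],[0,0,0,0,1],[0,0,0,0,-0.3],[0,0,0,0,-1],[0,0,0,0,-1],[0,0,0,0,-1],[0,0,0,0,-1],[0,0,0,0,-1],[0,0,0,0,-1]]]' 20
python3 - <<'E'
from h import *
c=snap('wrist','w2.png')
p=np.load('fit2.npy'); s=sensors.get_state(); print(s['time'],s['ee_pos'],np.round(s['ee_rot'],3).tolist(),s['width'],s['grasp_force'],s['wrist_force'])
d=s['ee_pos'][:2]-p[:2]; print(np.hypot(*d),np.degrees(np.arctan2(d[1],d[0])))
E
```

```text
time: 5.52
ee_pos: [0.4837, -0.1471, 0.0866]
ee_rot: [[0.119, 0.993, 0.0], [0.993, -0.119, -0.0], [-0.0, 0.001, -1.0]]
wrist_force: [-1.2, 1.3, 5.4]
width: 0.0154
grasp_force: 20.9
5.575 [ 0.48374089 -0.14711765  0.08665398] [[0.119, 0.993, 0.001], [0.993, -0.119, -0.0], [-0.0, 0.001, -1.0]] 0.014919390398371642 20.892114458838478 [-0.43924269  0.61250488  5.54353449]
0.10976302698182366 -96.89824441207662
```

```bash
python3 -m inch '[[[0.0004,0.0095,0,-0.0862,-1],[0.0004,0.0095,0,-0.0862,-1],[0.0004,0.0095,0,-0.0862,-1],[0.0004,0.0095,0,-0.0862,-1],[0.0004,0.0095,0,-0.0862,-1],[0.0004,0.0095,0,-0.0862,-1],[0.0004,0.0095,0,-0.0862,-1],[0.0004,0.0095,0,-0.0862,-1],[0,0,0,0,-1]]]'
cat > st.py <<'E'
from h import *
p=np.load('fit2.npy'); s=sensors.get_state(); d=s['ee_pos'][:2]-p[:2]; a=np.degrees(np.arctan2(d[1],d[0])); R=np.array(s['ee_rot'])
print('r',np.hypot(*d),'ang',a,'yaw-90',np.degrees(np.arctan2(R[1,1],R[0,1]))-90, s['width'],s['time'],'Ftool',R.T@s['wrist_force'])
E
python3 st.py
```

```text
time: 6.7
ee_pos: [0.5566, -0.1307, 0.0866]
ee_rot: [[-0.542, 0.841, 0.0], [0.841, 0.542, -0.001], [-0.001, -0.0, -1.0]]
wrist_force: [-0.3, -2.3, 5.0]
width: 0.0155
grasp_force: 21.1
r 0.11012216585534099 ang -57.168379875675235 yaw-90 -57.20764026840839 0.015508891863358808 6.7 Ftool [-1.79260325 -1.5165679  -5.04651576]
```

```bash
python3 -m inch '[[[0.0004,0.0094,0,-0.0859,-1],[0.0004,0.0094,0,-0.0859,-1],[0.0004,0.0094,0,-0.0859,-1],[0.0004,0.0094,0,-0.0859,-1],[0.0004,0.0094,0,-0.0859,-1],[0.0004,0.0094,0,-0.0859,-1],[0.0004,0.0094,0,-0.0859,-1],[0.0004,0.0094,0,-0.0859,-1],[0.0004,0.0094,0,-0.0859,-1],[0.0004,0.0094,0,-0.0859,-1],[0.0004,0.0094,0,-0.0859,-1],[0.0004,0.0094,0,-0.0859,-1],[0.0004,0.0094,0,-0.0859,-1],[0.0004,0.0094,0,-0.0859,-1],[0.0004,0.0094,0,-0.0859,-1],[0.0004,0.0094,0,-0.0859,-1],[0,0,0,0,-1],[0,0,0,0,-1]]]'; python3 st.py
python3 -m inch '[[[0.0004,0.0094,0,-0.0859,-1],[0.0004,0.0094,0,-0.0859,-1],[0,0,0,0,-1],[0,0,0,0,-1]]]'; python3 st.py
```

```text
time: 8.95
ee_pos: [0.6, 0.0022, 0.0867]
ee_rot: [[-0.931, -0.366, 0.002], [-0.366, 0.931, 0.0], [-0.002, -0.001, -1.0]]
wrist_force: [7.4, 0.8, 0.7]
width: 0.0152
grasp_force: 20.7
r 0.11070627380344453 ang 21.35605658688481 yaw-90 21.465504426764028 0.015197286017428984 8.95 Ftool [-7.14216816 -1.97959535 -0.69927989]
time: 9.45
ee_pos: [0.5916, 0.0193, 0.0867]
ee_rot: [[-0.854, -0.52, 0.002], [-0.52, 0.854, 0.001], [-0.002, -0.0, -1.0]]
wrist_force: [6.4, 4.9, 3.2]
width: 0.0156
grasp_force: 21.3
r 0.11069664603397646 ang 31.233718118797686 yaw-90 31.30693310293242 0.015619603154807279 9.45 Ftool [-7.97535362  0.87508188 -3.16858522]
```

```bash
python3 -m inch '[[[0,0,0,0,0],[0,0,0,0,1],[0,0,0,0,1],[0,0,0,0,1],[0,0,0,0,1],[0,0,-0.035,0,1],[0,0,-0.04,0,1],[0,0,-0.04,0,1],[0,0,-0.04,0,1],[0,0,0,0.131,1],[0,0,0,0.131,1],[0,0,0,0.131,1],[0,0,0,0.131,1],[0,0,0,0.131,1],[0,0,0,0.131,1],[0,0,0,0,1]]]'
python3 -m inch '[[[0.0157,0.0258,0,0,1],[0.0157,0.0258,0,0,1],[0.0157,0.0258,0,0,1],[0.0157,0.0258,0,0,1],[0.0157,0.0258,0,0,1],[0,0,0,0,1],[0,0,0,0,1]]]'
python3 - <<'E'
from h import *
snap('wrist','w3.png')
a=cv2.imread('pics/w3.png'); cv2.imwrite('pics/w3z.png',cv2.resize(a,(784,588),interpolation=2))
E
python3 st.py
```

```text
time: 11.45
ee_pos: [0.5907, 0.0187, 0.2413]
ee_rot: [[-0.971, 0.237, -0.0], [0.237, 0.971, -0.0], [0.0, -0.0, -1.0]]
wrist_force: [-0.3, -0.2, -0.6]
width: 0.0856
grasp_force: 0.0
time: 12.32
ee_pos: [0.5453, 0.1623, 0.2413]
ee_rot: [[-0.972, 0.236, 0.0], [0.236, 0.972, -0.0], [-0.0, -0.0, -1.0]]
wrist_force: [-0.5, 0.5, 0.5]
width: 0.0855
grasp_force: 0.0
r 0.2060098594152932 ang 76.38517063255163 yaw-90 -13.693695012839072 0.08528419845906197 12.375 Ftool [ 0.13126595 -0.05005422  0.3949823 ]
```

View pics/w3z.png

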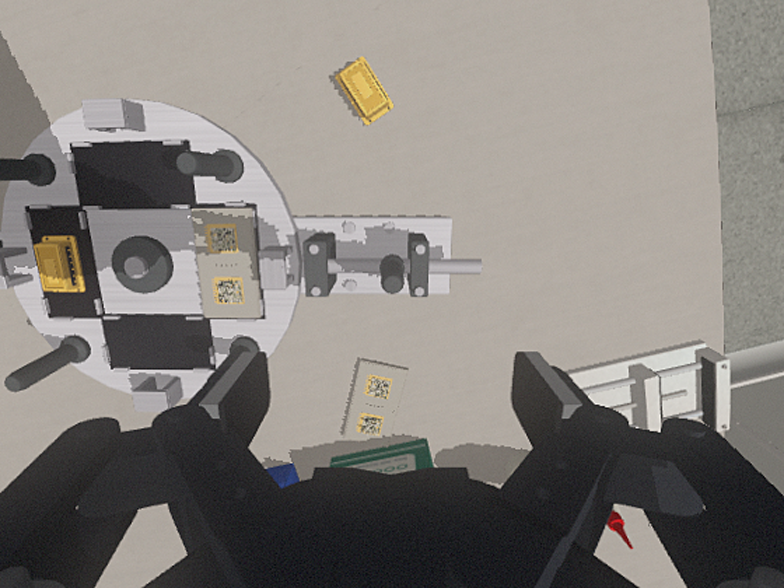

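The wrist view shows the board nest facing the bolt. Zoomed, the keeper is at (275,266), the rod end at (480,265) and the knob top at (391,277). The spares are untouched. I'll work out the numbers.

Run:
```python
from h import *
c=load('w3.png'); p=np.load('fit2.npy')
uv=np.array([(391,278),(480,266),(185,163),(15,383)])/1.4
P=px2w(c,uv,[.112,.052,.110,.110]); 
for q in P: d=q[:2]-p[:2]; print(np.round(q,4),np.hypot(*d),np.degrees(np.arctan2(d[1],d[0])))
v=P[2]-P[3]; print('post A-opposite? dist',np.hypot(*v[:2]),np.degrees(np.arctan2(v[1],v[0])))
s=sensors.get_state(); print('knob in tool',np.array(s['ee_rot']).T@(P[0]-s['ee_pos']))
```

```text
[0.541 0.164 0.112] 0.20687828776544595 77.6966493245891
[0.5621 0.2322 0.052 ] 0.2781283010536752 76.44130655552814
[0.4399 0.0566 0.11  ] 0.11056274913433599 121.02569620243196
[ 0.5537 -0.1263  0.11  ] 0.1048844243813592 -57.22513459598329
post A-opposite? dist 0.21542209170069498 121.87722846615881
knob in tool [0.0047397  0.00084388 0.12923718]
```

```bash
python3 -m inch '[[[0.003,0.0008,0.03,0,1],[0,0,0.03,0,1],[0,0,0.03,0,1],[0,0,0.03,0,1],[0,0,0.02,0,1],[0,0,0.013,0,1],[0,0,0,0,1],[0,0,0,0,-0.3],[0,0,0,0,-1],[0,0,0,0,-1],[0,0,0,0,-1],[0,0,0,0,-1],[0,0,0,0,-1],[0,0,0,0,-1]]]' 20; python3 st.py
python3 -m inch '[[[0,-0.005,0,0,-1],[0,-0.005,0,0,-1],[0,-0.005,0,0,-1],[0,-0.005,0,0,-1],[0,0,0,0,-1]]]'; python3 st.py
```

```text
time: 14.12
ee_pos: [0.5426, 0.1642, 0.0885]
ee_rot: [[-0.971, 0.238, 0.0], [0.238, 0.971, -0.0], [-0.0, 0.0, -1.0]]
wrist_force: [-0.9, 0.3, 5.2]
width: 0.0153
grasp_force: 21.7
r 0.20742832697520003 ang 77.28760344806489 yaw-90 -13.74665385483128 0.01525133651258622 14.125 Ftool [ 0.98620681  0.05650003 -5.16160494]
time: 14.75
ee_pos: [0.5377, 0.1444, 0.0885]
ee_rot: [[-0.971, 0.238, 0.0], [0.238, 0.971, -0.0], [-0.0, -0.0, -1.0]]
wrist_force: [-1.3, -1.4, 6.5]
width: 0.015
grasp_force: 21.7
r 0.18708632639088937 ang 77.3982687865389 yaw-90 -13.761882794880634 0.01498619555826663 14.75 Ftool [ 0.90372513 -1.61336701 -6.47781314]
```

```bash
python3 -m inch '[[[0,-0.004,0,0,-1],[0,-0.004,0,0,-1],[0,-0.004,0,0,-1],[0,-0.003,0,0,-1],[0,-0.002,0,0,-1],[0,0,0,0,-1],[0,0,0,0,-1]]]'; python3 st.py
```

```text
time: 15.62
ee_pos: [0.534, 0.1291, 0.0886]
ee_rot: [[-0.971, 0.238, 0.001], [0.238, 0.971, 0.002], [-0.001, 0.002, -1.0]]
wrist_force: [2.4, 9.8, 4.3]
width: 0.0155
grasp_force: 21.7
r 0.17133702778253732 ang 77.49465565957829 yaw-90 -13.741599324412519 0.015545493597947109 15.625 Ftool [-0.05181484 10.06206167 -4.32764042]
```

```bash
python3 -m inch '[[[0,0,0,0,0],[0,0,0,0,1],[0,0,0,0,1],[0,0,0,0,1],[0,0,0,0,1],[0,0,-0.035,0,1],[0,0,-0.04,0,1],[0,0,-0.04,0,1],[0,0,-0.04,0,1],[0,0,0,0,1],[0,0,0,0,1]]]'
python3 - <<'E'
from h import *
snap('wrist','w4.png')
a=cv2.imread('pics/w4.png'); cv2.imwrite('pics/w4z.png',cv2.resize(a,(784,588),interpolation=2))
E
```

```text
time: 17.0
ee_pos: [0.5335, 0.1282, 0.2427]
ee_rot: [[-0.971, 0.238, -0.001], [0.238, 0.971, -0.0], [0.001, -0.0, -1.0]]
wrist_force: [-1.1, -0.3, 0.4]
width: 0.0853
grasp_force: 0.0
```

View pics/w4z.png

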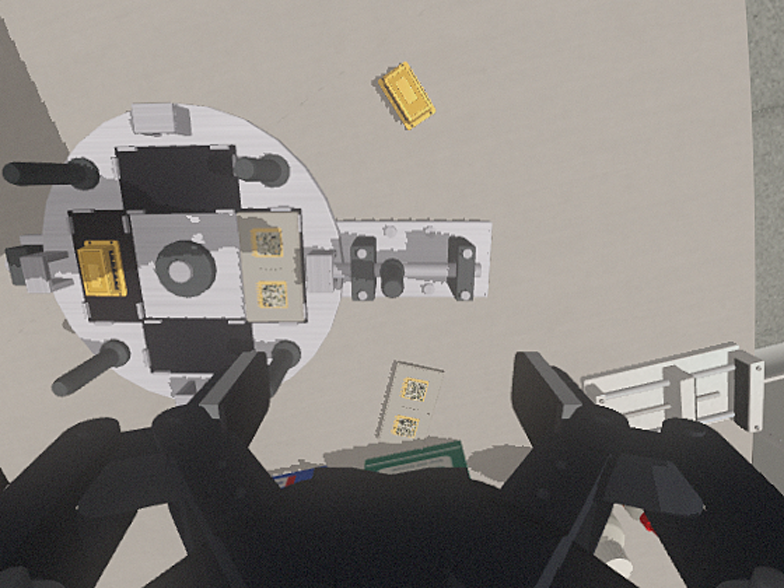

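The bolt has moved in: the knob, at (391,275), now sits by the inner guide and the rod enters the keeper at (320,270). The robot is clear.

```bash
python3 -c "
from rig import close_job
print(close_job())"
```

```text
the job is handed in; nothing more can be done
None
```

The module board's nest is in its detent at the bolt, the bolt is pushed home (36 mm of gripper travel to its stop), the arm is clear, and the job is handed in; no verdict came back.

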